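Shut and level the drawer unit

ROBOT

A 6-joint arm with a two-finger parallel gripper is mounted at the origin on the work surface. World frame = base frame: x ahead of the robot, y to its left, z up, the work surface at z = 0. Lengths are in m, angles in rad, forces in N, time in s.
With the tool pointing down it reaches from about 0.375 to 0.975 m from the base axis. Payload 3.8 kg.
Tool frame: the origin (TCP) lies at the very end of the fingers, on their centre line; the grasp point (between the pads) lies 19 mm behind it; z points along the fingers, y is the line along which they close (so a half turn about z gives the same grasp; the last joint's range is limited). The gripper opens to 85 mm and grips with 20 to 120 N. Pads are 22 mm wide; open, the fingers measure 114 mm over their backs; the gripper's body (76 mm by 85 mm) begins 54 mm behind the grasp point. The pads swing forward as they close: fully open they stand 13 mm farther back than shut.
Start: joints at [-1.343, 0.264, 1.604, -0, 1.274, -0.037], TCP at [0.177, -0.651, 0.231] pointing down, gripper open.
Joint ranges: [-2.63, 2.63], [-0.94, 2.18], [0.31, 2.57], [-1.31, 4.45], [0, 2.66], [-2.55, 2.55]. Speed limits (rad/s): [2.57, 2.57, 3.14, 3.14, 3.14, 3.14].

INTERFACE

Orientations are given as a unit quaternion [x, y, z, w].
In Python, from station import telemetry, eyes, close_job gives the robot as it stands.
- The arm moves only by the tool arm_command, never from a script. Its argument "commands" is a list that holds one entry, the list of rows, each a list of 4 numbers: the shift along the tool's x, y, z in units of 40 mm (1.0 is 40 mm), then the turn about the tool's z in degrees. In form: [[[tx, ty, tz, roll], ...]]. A call has 1 to 12 rows; each row shifts and turns the commanded pose from where the row before left it, along the tool's axes as they then stand; what a row does not reach is not made up. A row lasts 1/12 s, in which the tool goes at most 41.7 mm and 7.16 degrees, less where a joint would pass 70% of its speed; a pose out of reach is approached as far as the arm can. A call is refused whole if a number of a shift passes 1 or a number of a turn 7.16, either way. A call with a gripper value outside its range is refused whole. "jaw" is the opening, from 0 (shut) to 1 (fully open), set as the call begins (left out, the last holds). The fingers move at their own pace and stop on an object; "grip_force" is the grip in N (left out, the last holds). Time passes only in rows, so rows that do not move let the fingers close. It gives the time, the measured TCP pose, the force, the opening and the grip force at its end, in the units of the state.
- telemetry.sense(): the state, without advancing time (a new reading comes with each control period).
- eyes.grab_frame(name): name is "scene" or "top" or "wrist"; returns (picture, depth): 384x512x3 uint8, red, green, blue; 384x512 float32, m along the optical axis (not along the pixel's ray), 0 where there is no reading.
- eyes.camera_info(name): a dict with "fov_y" (degrees; the focal length in pixels is half the picture's height over the tangent of half this angle, whatever the lens; pixels are square), "cx", "cy" (the principal point, pixels), "distortion" ([k1, k2, p1, p2, k3] as OpenCV has them; the pictures are not rectified), "world_to_cam" (4x4, takes a point from world to camera coordinates). Camera axes: x right, y down, z forward; pixel columns grow to the right and rows downward; lengths in m; the calibration is good to about 2 mm. A picture is of the moment at which its call begins: read the wrist's pose just before it. camera_info takes no time and is no camera call; for the wrist camera it gives the pose at the moment of the call.
- close_job(): hands the job in; it is judged then, once.
The state is a dict: "time": time; "joints": joint angles; "qd": joint speeds; "joint_torque": joint torques, N m; "position": TCP position; "tool_rot": TCP orientation; "ft_force": force on the tool from outside, world axes, zero at the start; "wrist_torque": the same for the moment, N m; "finger_gap": finger opening in m; "grip_force": force on a finger pad.
Only numpy, scipy, OpenCV 4.12 (cv2) and the standard library are available. Lean on these libraries where they do the work, as an engineer would, in place of code of your own. Each camera call takes 0.05 s, during which the arm holds its last target. There are 200 camera calls.

TASK

Push the open drawer of the white drawer unit fully shut, then lay the yellow spirit level on the unit's wooden top, lengthwise from left to right, and let go of it. Then turn the orange knob of the levelling foot until the bubble comes to rest between the two black lines. Finish by pressing the level steadily down onto the top with the gripper, bubble still between the lines, and stay there pressing when you end; leave the other things on the table where they are.

Things in the scene. Friction and masses are not known exactly. Their poses are not given: they have to be found in the camera images.
- unit: Fixed frame of the small white and oak drawer unit: origin on the table under the middle of the unit, x from front to back (the drawer opens to -x), y to the unit's left, where the levelling foot is; always level. The box is 160 deep (x), 260 wide (y), its wooden top 120 above the table; it tips about two fixed feet near its right end (115 right of the middle, 22 above the table).
- top_centre (a point): Middle of the upper face of the unit's wooden top (160 x 260, flat, bare, 120 above the table when level); moves with the tipping box, axes parallel to the unit's when level. The left end, with the foot, starts low by 0.9 to 2.4 degrees.
- drawer (a joint): How far the drawer is open, in m, 0 is fully shut, at most 0.10. It slides with about 2 N of friction and stays where it is left.
- drawer_pull (a point): Middle of the front face of the oak pull on the drawer front (pull 90 wide, 20 high, standing 14 out from the drawer front; drawer front 70 high); x axis points along the push that shuts the drawer. 85 above the table.
- knob_grip (a point): Centre of the orange grip bar of the levelling foot's knob at the unit's left end, on the vertical turning axis, about 138 above the table, top of the black bracket 24 lower. Bar 46 long (this point's x axis), 14 thick (y), 26 high (13 above and below this point), on a black disc of 46 diameter whose top is 13 below the point.
- knob (a joint): Turn of that knob in rad, growing clockwise seen from above; its zero means nothing. Clockwise raises the unit's left end by 0.02 rad of tilt per rad of turn. It needs about 0.15 N m and stays where it is left. Levelling needs about 0.8 to 2.1 rad clockwise from the start, often more than one grasp; the travel ends beyond that, at 3.4.
- level: Yellow spirit level, a bar 160 long (x) by 24 wide (y) by 24 high, about 0.25 kg; origin at the centre of its underside, z up. It starts loose on the table, right way up. In the middle of its upper face is a green vial window 62 long with two black lines across it, each 10 from the middle.
- bubble_mid (a point): Middle of the pale bubble (14 long, 10 wide) seen in the vial, on the level's upper face. Its offset from the level's origin along the level's x axis is 0 when centred, at most 23 either way. It moves towards the higher end by 0.525 m per rad of tilt (9.2 per degree) and settles in about half a second. It lies between the black lines while within 3 of the middle.
- flask: Tall black bottle-shaped flask, 68 diameter, 200 high, bystander; origin at the centre of its underside.
- white_bottle: White bottle, 60 diameter, 170 high, bystander; origin at the centre of its underside.
- bowl: White bowl, 120 diameter, 50 high, bystander; origin at the centre of its underside.
- mug: Blue mug, 76 diameter, 85 high, bystander; origin at the centre of its underside.
- jar: Glass jar with a steel cap, 64 diameter, 75 high, bystander; origin at the centre of its underside.
- wrench: Steel wrench lying on the table along its x axis, bystander; origin under its middle.
- screwdriver: Screwdriver lying on the table along its x axis, bystander; origin under its middle.
Not all that is in view belongs to the job. What is shaped like the level but pink or purple is not meant.

How it is judged:
By the outcome, as a careful person would: the job done as asked, in the order asked, and still so for the second after the job is handed in, while the arm keeps its last pose, push and grip.
It also fails if it takes over 72 s, if anything falls off the work surface, if the arm or the gripper's body presses on something with over 40 N, if the wrist force passes 120 N, or if a joint passes its speed limit or range.

## Working session

There is one attempt and no reset: what is moved stays moved. The work goes in short steps, Python scripts to look and compute and a tool call to move; the robot and the scene stay as the last step left them, time stands still between calls to the robot, and variables do not carry over. Pictures are saved under pics/ and viewed, at most 10 in all, crops included, and the job is handed in when it is done.

Besides the shell and the picture viewer there is one more tool, called after ">>>" as name([rows], argument=value, ...), one row to a line, values as JSON. arm_command: Moves the arm, as the interface text tells. Its arguments: {"type":"object","properties":{"commands":{"type":"array","items":{"type":"array","items":{"type":"array","items":{"type":"number"}}}},"jaw":{"type":"number"},"grip_force":{"type":"number"}},"required":["commands"]}

```bash
mkdir -p pics; ls; python3 - <<'E'
from station import telemetry, eyes
import cv2,numpy as np
s=telemetry.sense();print(s)
ims=[]
for n in("scene","top"):
    p,d=eyes.grab_frame(n);np.savez("pics/"+n,p=p,d=d);cv2.imwrite(f"pics/{n}0.png",p[...,::-1]);print(n,eyes.camera_info(n))
E
```

```text
pics
{'time': 0.0, 'joints': array([-1.34287818e+00,  2.64772394e-01,  1.60540008e+00,  1.96771371e-05,
        1.27368001e+00, -3.68991985e-02]), 'qd': array([ 0.00276026, -0.00123448,  0.00030386,  0.00023087,  0.00028855,
        0.00096803]), 'joint_torque': array([ 7.08844891e-04, -5.15109730e+01, -3.67318118e+01,  2.94877891e-04,
        1.30044058e-02,  1.37727031e-05]), 'position': array([ 0.17650805, -0.65074934,  0.22993497]), 'tool_rot': array([ 9.91246520e-01,  1.32019161e-01, -9.83923000e-05, -1.12566299e-03]), 'ft_force': array([ 0.10707863,  0.81659689, -0.65175809]), 'wrist_torque': array([-0.0029479 ,  0.02606229,  0.00604483]), 'grip_force': 0.0, 'finger_gap': 0.08547249741824463}
scene {'fov_y': 51.56770132868575, 'cx': 259.9853710718709, 'cy': 192.45744057219665, 'distortion': array([-0.00925316,  0.        ,  0.        ,  0.        ,  0.        ]), 'world_to_cam': array([[ 0.31412195,  0.9493001 ,  0.01251887, -0.12954499],
       [ 0.65582204, -0.2074383 , -0.72585591, -0.26305768],
       [-0.6864582 ,  0.23621742, -0.68773285,  1.64530119],
       [ 0.        ,  0.        ,  0.        ,  1.        ]])}
top {'fov_y': 54.65935105804216, 'cx': 257.9127339138605, 'cy': 190.6030789404301, 'distortion': array([-0.08364436,  0.        ,  0.        ,  0.        ,  0.        ]), 'world_to_cam': array([[-0.01499395, -0.99965225,  0.02169235, -0.03564959],
       [-0.99132794,  0.01202945, -0.13085949,  0.50326618],
       [ 0.13055304, -0.02346633, -0.99116358,  1.17805232],
       [ 0.        ,  0.        ,  0.        ,  1.        ]])}
```

View pics/top0.png

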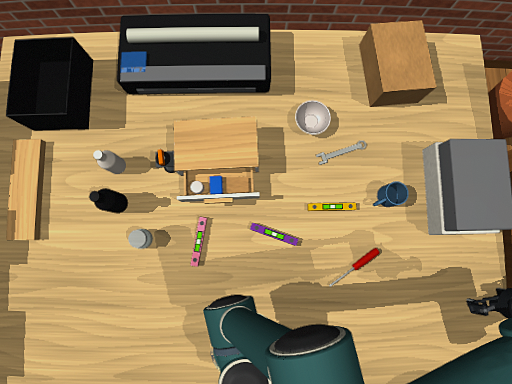

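View pics/scene0.png

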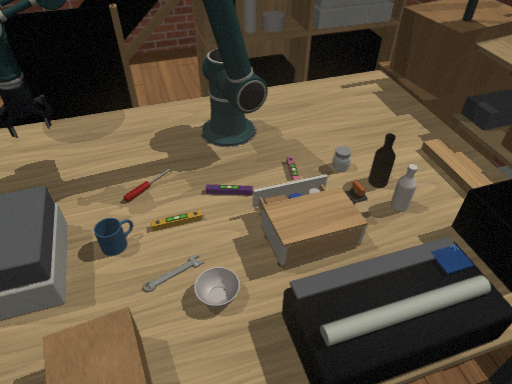

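The top view shows the unit top at about cols 174–258, rows 120–170, with the drawer open toward the robot down to row 200. The orange knob is at (161,158), the yellow level at (332,206) and the mug at (395,193). The scene view agrees.

```bash
cat > h.py <<'E'
import numpy as np,cv2
from station import eyes,telemetry
def cam(n,info=None):
    c=info or eyes.camera_info(n);f=192/np.tan(np.radians(c['fov_y']/2))
    return np.array([[f,0,c['cx']],[0,f,c['cy']],[0,0,1.]]),np.array(c['distortion'],float),np.array(c['world_to_cam'])
def rays(n,uv,info=None):
    K,D,T=cam(n,info);r=cv2.undistortPoints(np.float64(uv).reshape(-1,1,2),K,D).reshape(-1,2)
    r=np.c_[r,np.ones(len(r))];R=T[:3,:3];return -R.T@T[:3,3],r@R
def onplane(n,uv,z,info=None):
    o,r=rays(n,uv,info);return o+r*((z-o[2])/r[:,2])[:,None]
def cloud(n,d,info=None):
    v,u=np.mgrid[:d.shape[0],:d.shape[1]];o,r=rays(n,np.c_[u.ravel(),v.ravel()],info)
    return (o+r*d.ravel()[:,None]).reshape(*d.shape,3)
def rect(p):
    (c,wh,a)=cv2.minAreaRect(np.float32(p[:,:2]));b=cv2.boxPoints((c,wh,a));return np.round(c,4),np.round(wh,4),round(a,2),np.round(b,4)
def hsv(p):return cv2.cvtColor(p,cv2.COLOR_RGB2HSV)
def mask(p,lo,hi,roi=None):
    m=cv2.inRange(hsv(p),lo,hi)
    if roi:
        k=np.zeros_like(m);x0,y0,x1,y1=roi;k[y0:y1,x0:x1]=1;m*=k
    return m
def big(m):
    n,l,s,c=cv2.connectedComponentsWithStats(m);i=1+np.argmax(s[1:,4]);return l==i
def pts(m):
    v,u=np.nonzero(m);return np.c_[u,v].astype(float)
E
python3 - <<'E'
from h import *
z=np.load("pics/top.npz");p,d=z['p'],z['d'];C=cloud("top",d)
roi=np.zeros(d.shape,bool);roi[110:180,165:268]=1
m=big((roi&(C[...,2]>.105)&(C[...,2]<.135)).astype(np.uint8))
P=C[m];print("top depth",len(P),rect(P))
A=np.c_[P[:,:2],np.ones(len(P))];print("plane",np.linalg.lstsq(A,P[:,2],rcond=None)[0],P[:,2].mean())
m=mask(p,(20,120,100),(35,255,255),(295,195,370,218));u=pts(m>0);print(len(u))
for n in["level"]:print(n,rect(onplane("top",u,.024)), np.median(C[m>0][:,2]))
m=mask(p,(5,180,120),(16,255,255),(145,140,180,175));u=pts(m>0);print("knob",len(u),rect(onplane("top",u,.149)),C[m>0][:,2].max(),u.mean(0))
# drawer front / pull
r=np.zeros(d.shape,bool);r[185:215,165:270]=1
for a,b in((.06,.1),(.1,.125)):
    m=big((r&(C[...,2]>a)&(C[...,2]<b)).astype(np.uint8));print("drawer",a,rect(C[m]),C[m][:,2].max())
z=np.load("pics/scene.npz");p=z['p']
m=mask(p,(5,180,120),(16,255,255),(335,175,375,205));u=pts(m>0);print("knob scene",len(u),u.mean(0),rect(onplane("scene",u,.145)))
m=mask(p,(20,120,100),(35,255,255),(145,205,210,235));u=pts(m>0);print("lev scene",rect(onplane("scene",u,.02)))
E
```

```text
top depth 4195 (array([0.6433, 0.0949]), array([0.1623, 0.2673]), 1.85, array([[ 0.5579,  0.2258],
       [ 0.5665, -0.0414],
       [ 0.7287, -0.0361],
       [ 0.7201,  0.2311]], dtype=float32))
plane [ 0.0027096  -0.03675845  0.11572703] 0.11418910857326345
228
level (array([ 0.4482, -0.2846]), array([0.1634, 0.0231]), 89.2, array([[ 0.4356, -0.3661],
       [ 0.4587, -0.3665],
       [ 0.4609, -0.203 ],
       [ 0.4378, -0.2027]], dtype=float32)) 0.022291195685808285
knob 59 (array([0.5952, 0.2512]), array([0.043, 0.012]), 1.41, array([[0.5736, 0.2566],
       [0.5739, 0.2446],
       [0.6169, 0.2457],
       [0.6166, 0.2577]], dtype=float32)) 1.234273033724961 [159.93220339 156.45762712]
drawer 0.06 (array([0.4888, 0.0843]), array([0.2512, 0.0593]), 89.53, array([[ 0.4581, -0.0411],
       [ 0.5174, -0.0416],
       [ 0.5195,  0.2096],
       [ 0.4602,  0.2101]], dtype=float32)) 0.09995592138600862
drawer 0.1 (array([ 0.4844, -0.0211]), array([0.0116, 0.0405]), 3.98, array([[ 4.772e-01, -1.300e-03],
       [ 4.800e-01, -4.170e-02],
       [ 4.916e-01, -4.090e-02],
       [ 4.888e-01, -4.000e-04]], dtype=float32)) 0.10484308461344538
knob scene 33 [358.96969697 185.57575758] (array([0.6078, 0.2452]), array([0.0416, 0.0082]), 8.41, array([[0.5867, 0.2462],
       [0.5879, 0.2381],
       [0.629 , 0.2442],
       [0.6278, 0.2523]], dtype=float32))
lev scene (array([ 0.4524, -0.2906]), array([0.1602, 0.0336]), 86.52, array([[ 0.4308, -0.3695],
       [ 0.4643, -0.3715],
       [ 0.4741, -0.2117],
       [ 0.4405, -0.2096]], dtype=float32))
```

>>> arm_command([
  [[0,0,0,-6.97],[0,0,0,-6.97],[0,0,0,-6.97],[0,0,0,-6.97],[0,0,0,-6.97],[0,0,0,-6.97],[0,0,0,-6.97],[0,0,0,-6.97],[0,0,0,-6.97],[0,0,0,-6.97],[0,0,0,-6.97]],
], jaw=0)

```text
time: 1.02
position: [0.1765, -0.651, 0.2305]
tool_rot: [0.693, 0.72, 0.0, -0.001]
ft_force: [0.8, -0.0, -0.7]
finger_gap: 0.0002
grip_force: 0.0
```

>>> arm_command([
  [[0.6,0.8,0,0],[0.6,0.8,0,0],[0.6,0.8,0,0],[0.6,0.8,0,0],[0.6,0.8,0,0],[0.6,0.8,0,0],[0.6,0.8,0,0],[0.6,0.8,0,0],[0.9,0,0,0],[0.9,0,0,0],[0.9,0,0,0],[0.9,0,0,0]],
])

```text
time: 2.02
position: [0.4214, -0.3054, 0.2304]
tool_rot: [0.696, 0.718, -0.0, -0.001]
ft_force: [0.4, 1.2, -0.1]
finger_gap: -0.0004
grip_force: 0.0
```

```bash
python3 - <<'E'
from h import *
s=telemetry.sense();print(s['position'],s['tool_rot'],s['joints'],s['finger_gap'],s['ft_force'])
z=np.load("pics/top.npz");p,d=z['p'],z['d'];C=cloud("top",d)
for n,(x0,y0,x1,y1),zz in (("bottle",(90,145,128,175),.03),("flask",(85,185,130,215),.03),("pullreg",(200,196,235,208),.05),("front",(175,188,265,205),.05),("mug",(370,175,410,210),.03)):
    Q=C[y0:y1,x0:x1].reshape(-1,3);Q=Q[(Q[:,2]>zz)];print(n,len(Q),np.percentile(Q,[2,50,98],axis=0).round(3).tolist())
E
```

```text
[ 0.42135143 -0.30538513  0.23044462] [ 6.95583171e-01  7.18445222e-01 -9.12177698e-06 -7.17496680e-04] [-6.75106771e-01 -2.86964154e-02  1.93070250e+00  1.23353282e-04
  1.24101693e+00 -7.07480040e-01] -0.00037992104820692545 [ 0.356538    1.18082031 -0.07530041]
bottle 461 [[0.571, 0.404, 0.035], [0.591, 0.421, 0.112], [0.622, 0.45, 0.171]]
flask 658 [[0.438, 0.392, 0.037], [0.466, 0.411, 0.131], [0.5, 0.442, 0.201]]
pullreg 234 [[0.46, 0.034, 0.071], [0.471, 0.086, 0.09], [0.48, 0.136, 0.101]]
front 838 [[0.461, -0.035, 0.054], [0.481, 0.08, 0.088], [0.509, 0.2, 0.103]]
mug 392 [[0.448, -0.519, 0.031], [0.481, -0.471, 0.067], [0.519, -0.419, 0.087]]
```

>>> arm_command([
  [[1,0,0,0],[1,0,0,0],[1,0,0,0],[1,0,0,0],[1,0,0,0],[1,0,0,0],[1,0,0,0],[1,0,0,0],[1,0,0,0],[0.7,0,0,0],[0,0,0,0],[0,0,0,0]],
])

```text
time: 3.02
position: [0.4087, 0.0815, 0.2309]
tool_rot: [0.694, 0.72, -0.0, -0.0]
ft_force: [-0.0, -1.2, 0.3]
finger_gap: -0.0005
grip_force: 0.0
```

>>> arm_command([
  [[0.1,0,0.8,0],[0,0,0.8,0],[0,0,0.8,0],[0,0,0.8,0],[0,0,0.85,0],[0,0,0,0],[0,0.4,0,0],[0,0.4,0,0],[0,0.3,0,0],[0,0.3,0,0],[0,0.3,0,0],[0,0.3,0,0]],
])

```text
time: 4.02
position: [0.4899, 0.0864, 0.07]
tool_rot: [0.696, 0.718, -0.0, 0.0]
ft_force: [-4.1, -0.5, 3.1]
finger_gap: 0.0001
grip_force: 1.9
```

>>> arm_command([
  [[0,0.25,0,0],[0,0.25,0,0],[0,0.25,0,0],[0,0.15,0,0],[0,0.15,0,0],[0,0,0,0]],
])

```text
time: 4.52
position: [0.5257, 0.0894, 0.0682]
tool_rot: [0.696, 0.718, -0.004, -0.005]
ft_force: [-19.5, 2.3, 14.9]
finger_gap: -0.0001
grip_force: 9.8
```

>>> arm_command([
  [[0,0.15,0,0],[0,0.15,0,0],[0,0,0,0]],
])

```text
time: 4.77
position: [0.528, 0.0916, 0.067]
tool_rot: [0.696, 0.718, -0.011, -0.013]
ft_force: [-43.4, 8.0, 32.4]
finger_gap: -0.0004
grip_force: 22.4
```

>>> arm_command([
  [[0,-0.3,0,0],[0,-0.7,0,0],[0,-0.8,0,0],[0,0,-0.8,0],[0,0,-0.8,0],[0,0,-0.8,0],[0,0,-0.8,0],[0,0,-0.5,0],[0,0,0,0],[0,0,0,0]],
], jaw=0.65)

```text
time: 5.6
position: [0.4733, 0.0869, 0.2194]
tool_rot: [0.696, 0.718, 0.002, 0.002]
ft_force: [0.8, -0.6, -0.6]
finger_gap: 0.0553
grip_force: 0.0
```

```bash
python3 - <<'E'
from h import *
s=telemetry.sense();print(s['position'],s['tool_rot'],s['joints'],s['finger_gap'],s['ft_force'])
p,d=eyes.grab_frame("top");cv2.imwrite("pics/top1.png",cv2.resize(p[90:240,80:380,::-1],None,fx=2.5,fy=2.5));C=cloud("top",d)
Q=C[165:200,190:250];print([np.round(Q[i,20],3).tolist() for i in range(0,35,2)])
E
```

```text
[0.47326646 0.08687381 0.21939811] [0.69554633 0.71847522 0.00237457 0.00173842] [ 1.29598968e-01 -1.04649746e-01  2.02251762e+00  2.51250757e-04
  1.21784369e+00  9.70849155e-02] 0.055317831061030685 [ 0.81773525 -0.61986463 -0.60551069]
[[0.472, 0.053, 0.607], [0.469, 0.053, 0.605], [0.466, 0.053, 0.605], [0.462, 0.053, 0.605], [0.46, 0.053, 0.601], [0.456, 0.053, 0.602], [0.453, 0.054, 0.598], [0.45, 0.054, 0.594], [0.447, 0.054, 0.595], [0.444, 0.054, 0.59], [0.441, 0.055, 0.587], [0.438, 0.055, 0.583], [0.436, 0.056, 0.573], [0.445, 0.066, 0.477], [0.443, 0.068, 0.459], [0.441, 0.071, 0.436], [0.438, 0.072, 0.427], [0.438, 0.075, 0.392]]
```

View pics/top1.png

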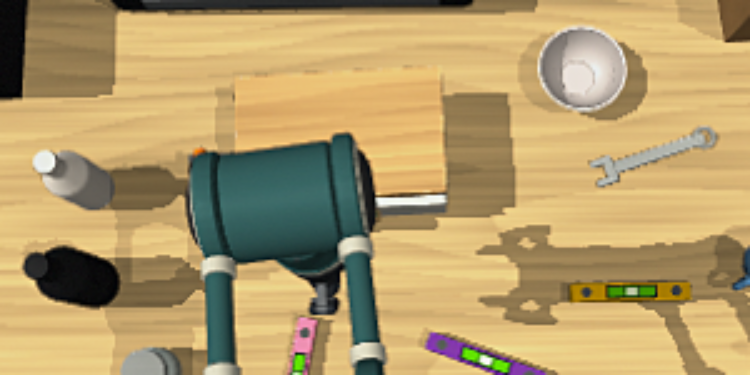

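The arm covers part of the unit here. The drawer's white front now lies close against it, at about (410,200) in the crop. I'll go to the level and check the drawer from there.

>>> arm_command([
  [[-0.93,0,0,0],[-0.93,0,0,0],[-0.93,0,0,0],[-0.93,-0.12,0,0],[-0.93,-0.16,0,0],[-0.93,-0.16,0,0],[-0.93,-0.16,0,0],[-0.93,-0.16,0,0],[-0.93,-0.16,0,0],[-0.93,0,0,0],[0,0,0.5,2.7],[0,0,0.5,0]],
])

```text
time: 6.65
position: [0.4463, -0.2893, 0.176]
tool_rot: [0.714, 0.7, 0.0, 0.0]
ft_force: [-1.3, 1.5, -1.3]
finger_gap: 0.0551
grip_force: 0.0
```

```bash
python3 - <<'E'
from h import *
s=telemetry.sense();print(s['position'],s['tool_rot'],s['ft_force'])
p,d=eyes.grab_frame("top");C=cloud("top",d);np.savez("pics/top2",p=p,d=d)
m=np.zeros(d.shape,np.uint8);m[150:205,165:268]=255
Q=C[150:205,165:268].reshape(-1,3)
for k in(185,203,217,235,250):print([tuple(np.round(C[i,k,[0,2]],3)) for i in range(160,186,2)])
for n in("wrist",):
    i=eyes.camera_info(n);p,d=eyes.grab_frame(n);cv2.imwrite("pics/w0.png",p[...,::-1])
    m=big(mask(p,(20,120,90),(35,255,255)));print(m.sum(),rect(onplane(n,pts(m),.024,i)))
print(telemetry.sense()['position'])
E
```

```text
[ 0.44629041 -0.28925316  0.17601597] [7.14362175e-01 6.99776012e-01 7.36351166e-05 4.59340828e-04] [-1.26374777  1.52463179 -1.34188586]
[(np.float64(0.59), np.float64(0.113)), (np.float64(0.584), np.float64(0.111)), (np.float64(0.578), np.float64(0.111)), (np.float64(0.572), np.float64(0.107)), (np.float64(0.566), np.float64(0.109)), (np.float64(0.562), np.float64(0.098)), (np.float64(0.556), np.float64(0.095)), (np.float64(0.549), np.float64(0.095)), (np.float64(0.548), np.float64(0.068)), (np.float64(0.548), np.float64(0.026)), (np.float64(0.546), np.float64(0.001)), (np.float64(0.539), np.float64(0.001)), (np.float64(0.532), np.float64(0.002))]
[(np.float64(0.589), np.float64(0.113)), (np.float64(0.582), np.float64(0.115)), (np.float64(0.577), np.float64(0.113)), (np.float64(0.57), np.float64(0.115)), (np.float64(0.564), np.float64(0.114)), (np.float64(0.561), np.float64(0.095)), (np.float64(0.555), np.float64(0.096)), (np.float64(0.55), np.float64(0.088)), (np.float64(0.55), np.float64(0.054)), (np.float64(0.552), np.float64(0.001)), (np.float64(0.545), np.float64(0.003)), (np.
[... 1163 characters left out ...]
float64(0.581), np.float64(0.115)), (np.float64(0.574), np.float64(0.118)), (np.float64(0.567), np.float64(0.121)), (np.float64(0.565), np.float64(0.1)), (np.float64(0.558), np.float64(0.101)), (np.float64(0.555), np.float64(0.087)), (np.float64(0.555), np.float64(0.049)), (np.float64(0.557), np.float64(-0.001)), (np.float64(0.55), np.float64(0.0)), (np.float64(0.544), np.float64(-0.006)), (np.float64(0.537), np.float64(-0.002)), (np.float64(0.53), np.float64(-0.002))]
2366 (array([ 0.4503, -0.2884]), array([0.0248, 0.1602]), 0.39, array([[ 0.4373, -0.2084],
       [ 0.4384, -0.3686],
       [ 0.4632, -0.3684],
       [ 0.4621, -0.2082]], dtype=float32))
[ 0.44277683 -0.28497991  0.17127295]
```

View pics/w0.png

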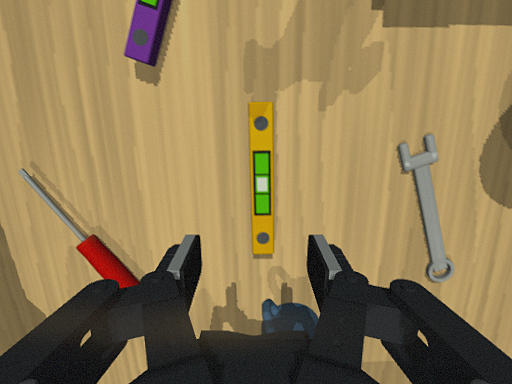

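The wrist view shows the level running vertically at about (262,178) with the screwdriver and wrench well clear. The drawer is shut: its front panel sits against the box front.

>>> arm_command([
  [[0,0.15,0.6,0],[0,0,0.8,0],[0,0,0.8,0],[0,0,0.8,0],[0,0,0.6,0],[0,0,0.35,0],[0,0,0.2,0],[0,0,0,0],[0,0,0,0]],
])

```text
time: 7.5
position: [0.4525, -0.2865, 0.0114]
tool_rot: [0.712, 0.702, -0.0, -0.0]
ft_force: [0.6, 0.4, -0.0]
finger_gap: 0.0556
grip_force: 0.0
```

>>> arm_command([
  [[0,-0.08,0.17,0],[0,0,0,0],[0,0,0,0],[0,0,0,0],[0,0,0,0],[0,0,0,0],[0,0,0,0]],
], jaw=0, grip_force=50)

```text
time: 8.08
position: [0.4496, -0.2871, 0.0054]
tool_rot: [0.712, 0.702, 0.0, 0.001]
ft_force: [-1.4, -0.4, 5.5]
finger_gap: 0.0228
grip_force: 50.8
```

>>> arm_command([
  [[0,0,-0.4,0],[0,0,-0.8,0],[0,0,-0.9,0],[0,0,-0.9,0],[0,0,-0.9,-2.65],[0.4,0.2,-0.7,0],[0.75,0.45,-0.2,0],[0.8,0.5,0,0],[0.8,0.5,0,0],[0.8,0.5,0,0],[0.8,0.5,0,0],[0.8,0.5,0,0]],
])

```text
time: 9.08
position: [0.5683, -0.075, 0.1955]
tool_rot: [0.696, 0.718, -0.001, -0.001]
ft_force: [0.8, 0.2, -2.5]
finger_gap: 0.0228
grip_force: 49.7
```

>>> arm_command([
  [[0.8,0.5,0,0],[0.8,0.5,0,0],[0.8,0.5,0,0],[0.8,0.3,0,0],[0.4,0.1,0,0],[0,0,0,0],[0,0,0,0],[0,0,0,0]],
])

```text
time: 9.75
position: [0.6391, 0.0686, 0.1955]
tool_rot: [0.696, 0.718, -0.001, -0.0]
ft_force: [0.2, -1.2, -2.6]
finger_gap: 0.0226
grip_force: 49.7
```

>>> arm_command([
  [[0.28,0.11,0.2,0],[0,0,0.4,0],[0,0,0.4,0],[0,0,0.3,0],[0,0,0.2,0],[0,0,0.1,0],[0,0,0.1,0],[0,0,0,0]],
])

```text
time: 10.42
position: [0.6439, 0.0805, 0.1279]
tool_rot: [0.696, 0.718, -0.0, -0.0]
ft_force: [-0.6, 0.2, -2.0]
finger_gap: 0.023
grip_force: 49.7
```

>>> arm_command([
  [[0,0,0.06,0],[0,0,0.06,0],[0,0,0,0],[0,0,0,0]],
])

```text
time: 10.75
position: [0.6444, 0.0809, 0.1242]
tool_rot: [0.696, 0.718, 0.0, 0.0]
ft_force: [-0.2, 0.4, -2.8]
finger_gap: 0.0227
grip_force: 49.7
```

>>> arm_command([
  [[0,0,0.04,0],[0,0,0.04,0],[0,0,0,0],[0,0,0,0]],
])

```text
time: 11.08
position: [0.6451, 0.0812, 0.1219]
tool_rot: [0.696, 0.718, 0.001, 0.001]
ft_force: [-0.5, 2.8, 4.4]
finger_gap: 0.0228
grip_force: 50.6
```

>>> arm_command([
  [[0,0,0.03,0],[0,0,0,0],[0,0,0,0],[0,0,0,0],[0,0,0,0],[0,0,-0.3,0],[0,0,-0.8,0],[0,0,-0.9,0],[0,0,-0.5,0]],
], jaw=0.6)

```text
time: 11.83
position: [0.6456, 0.0809, 0.2242]
tool_rot: [0.696, 0.718, 0.002, 0.002]
ft_force: [1.1, -0.6, 1.9]
finger_gap: 0.0513
grip_force: 0.0
```

>>> arm_command([
  [[0,0,0,-7.1],[0,0,0,-7.1],[0,0,0,-7.1],[0,0,0,-7.1],[0,0,0,-7.1],[0,0,0,-7.1],[0,0,0,-7.1],[0,0,0,-7.1],[0,0,0,-7.1],[0,0,0,-7.1],[0,0,0,-7.1],[0,0,0,-7.1]],
])

```text
time: 12.83
position: [0.6442, 0.0808, 0.2204]
tool_rot: [0.023, 1.0, 0.0, 0.0]
ft_force: [0.3, -0.8, 0.1]
finger_gap: 0.0515
grip_force: 0.0
```

>>> arm_command([
  [[0,0.5,0,-4.8],[0,0.8,-0.2,0],[-0.2,0.8,-0.2,0],[-0.2,0.8,-0.2,0],[-0.2,0.5,0,0],[0,0,0,0],[0,0,0,0],[0,0,0,0]],
])

```text
time: 13.5
position: [0.6652, 0.2171, 0.2434]
tool_rot: [-0.016, 1.0, -0.0, -0.0]
ft_force: [1.3, 0.0, 0.2]
finger_gap: 0.0514
grip_force: 0.0
```

```bash
python3 - <<'E'
from h import *
s=telemetry.sense();print(s['position'],s['tool_rot'],s['joints'],s['qd'].max())
n="wrist";i=eyes.camera_info(n);p,d=eyes.grab_frame(n);cv2.imwrite("pics/w1.png",p[...,::-1]);np.savez("pics/w1",p=p,d=d)
C=cloud(n,d,i);print(i['world_to_cam'])
m=big(mask(p,(5,170,90),(17,255,255)));print("orange",m.sum(),rect(onplane(n,pts(m),.14,i)),np.percentile(C[m][:,2],[5,50,95]),pts(m).mean(0))
t=m&(C[...,2]>np.percentile(C[m][:,2],90)-.006);print(rect(C[t]))
E
```

```text
[0.6652122  0.21705708 0.24344283] [-1.57832735e-02  9.99875356e-01 -3.41083729e-04 -2.10609680e-04] [ 2.80084992e-01  3.04073466e-01  1.53085312e+00 -5.68055880e-04
  1.30725091e+00 -1.32213105e+00] 0.014095287897533589
[[-3.09030058e-02  9.99521949e-01 -9.36593589e-04 -1.95921924e-01]
 [ 9.58444720e-01  2.98988343e-02  2.83707205e-01 -6.84587875e-01]
 [ 2.83599581e-01  7.86973222e-03 -9.58910499e-01  2.00410487e-01]
 [ 0.00000000e+00  0.00000000e+00  0.00000000e+00  1.00000000e+00]]
orange 1045 (array([0.5985, 0.2506]), array([0.0449, 0.0164]), 7.64, array([[0.5751, 0.2557],
       [0.5773, 0.2395],
       [0.6218, 0.2454],
       [0.6196, 0.2617]], dtype=float32)) [0.12928543 0.13985222 0.14124045] [298.57320574 113.01722488]
(array([0.6023, 0.2447]), array([0.0451, 0.0434]), 29.27, array([[0.572 , 0.2526],
       [0.5932, 0.2147],
       [0.6326, 0.2368],
       [0.6114, 0.2746]], dtype=float32))
```

View pics/w1.png

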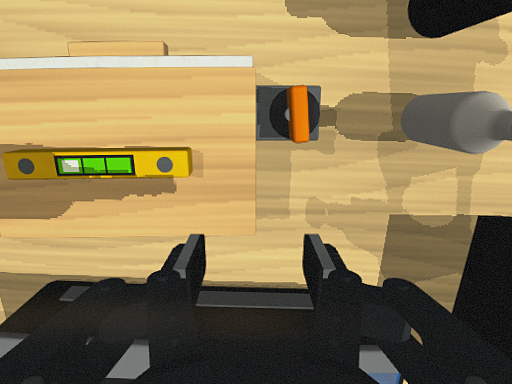

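The wrist view shows the knob bar at about (299,113). The level lies along the unit top at about (98,163), its bubble far left at px 69 against a vial centre of 94. That is about 20 mm off, so roughly 105–108° of clockwise turn is needed.

>>> arm_command([
  [[0,0,0,-3],[0.5,0.3,0,0],[0.6,0.4,0,0],[0.5,0.27,0,0],[0,0,0.4,0],[0,0,0.6,0],[0,0,0.6,0],[0,0,0.4,0],[0,0,0,0],[0,0,0,0]],
], jaw=0.5)

```text
time: 14.38
position: [0.5975, 0.2493, 0.1622]
tool_rot: [-0.041, 0.999, -0.001, -0.001]
ft_force: [0.1, -0.7, 0.4]
finger_gap: 0.0426
grip_force: 0.0
```

```bash
python3 - <<'E'
from h import *
s=telemetry.sense();print(s['position'],s['tool_rot'],s['finger_gap'])
n="wrist";i=eyes.camera_info(n);p,d=eyes.grab_frame(n);cv2.imwrite("pics/w2.png",p[...,::-1]);C=cloud(n,d,i)
m=big(mask(p,(5,170,90),(17,255,255)));H=hsv(p)[...,2]
print("orange",m.sum(),rect(onplane(n,pts(m),.141,i)),np.percentile(C[m][:,2],[5,50,95]),np.percentile(H[m],[5,25,50,75,95]))
m2=m&(H>np.percentile(H[m],50)-15);print(m2.sum(),rect(onplane(n,pts(m2),.141,i)))
E
```

```text
[0.5974746  0.24927971 0.1622101 ] [-4.11042886e-02  9.99153669e-01 -5.37629627e-04 -1.44744578e-03] 0.04260000533480653
orange 1694 (array([0.5947, 0.2521]), array([0.0497, 0.0137]), 7.33, array([[0.5692, 0.2557],
       [0.5709, 0.2421],
       [0.6202, 0.2485],
       [0.6185, 0.2621]], dtype=float32)) [0.12194996 0.13988487 0.14113296] [103. 142. 162. 215. 232.]
1231 (array([0.5974, 0.2527]), array([0.0443, 0.0127]), 8.0, array([[0.5746, 0.2559],
       [0.5763, 0.2433],
       [0.6202, 0.2495],
       [0.6185, 0.2621]], dtype=float32))
```

View pics/w2.png

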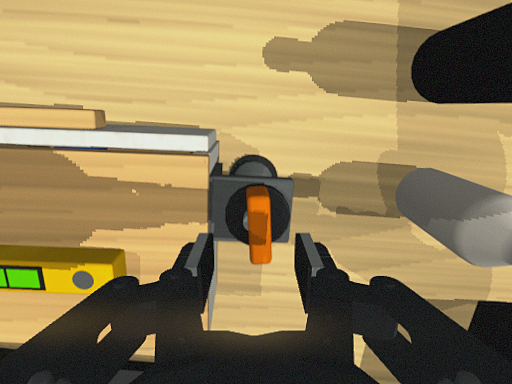

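The bar sits between the fingers at about (260,225), angled about 8°, with its centre near (0.597, 0.2525).

>>> arm_command([
  [[0,0.08,0.3,-3],[0,0,0.4,0],[0,0,0.25,0],[0,0,0.08,0],[0,0,0,0],[0,0,0,0]],
])

```text
time: 14.93
position: [0.5987, 0.254, 0.1229]
tool_rot: [-0.068, 0.998, 0.0, 0.0]
ft_force: [0.4, 0.3, 0.8]
finger_gap: 0.0427
grip_force: 0.0
```

>>> arm_command([
  [[0,0,0,0],[0,0,0,0],[0,0,0,0],[0,0,0,0],[0,0,0,0]],
], jaw=0, grip_force=60)

```text
time: 15.35
position: [0.6001, 0.2523, 0.1251]
tool_rot: [-0.068, 0.998, -0.001, 0.002]
ft_force: [-1.2, -7.0, 8.3]
finger_gap: 0.0124
grip_force: 69.3
```

>>> arm_command([
  [[0,-0.04,-0.04,0],[0,0,-0.015,3],[0,0,-0.015,6],[0,0,-0.015,6],[0,0,-0.015,6],[0,0,-0.015,6],[0,0,-0.015,6],[0,0,0,0]],
])

```text
time: 16.02
position: [0.599, 0.2504, 0.1273]
tool_rot: [0.22, 0.976, -0.002, 0.001]
ft_force: [1.5, -5.2, -1.8]
finger_gap: 0.0124
grip_force: 58.8
```

>>> arm_command([
  [[0,0,-0.015,6],[0,0,-0.015,6],[0,0,-0.015,6],[0,0,-0.015,6],[0,0,-0.015,6],[0,0,-0.015,6],[0,0,-0.015,6],[0,0,-0.015,6],[0,0,-0.015,6],[0,0,-0.015,6],[0,0,0,0],[0,0,0,0]],
])

```text
time: 17.02
position: [0.5986, 0.248, 0.1324]
tool_rot: [0.677, 0.736, -0.003, 0.002]
ft_force: [1.9, -12.9, -2.5]
finger_gap: 0.0126
grip_force: 58.6
```

```bash
cat >> h.py <<'E'
def bubble(n,zc=.144,save=None):
    i=eyes.camera_info(n);p,d=eyes.grab_frame(n)
    if save:cv2.imwrite(save,p[...,::-1])
    y=mask(p,(20,120,70),(35,255,255));g=mask(p,(40,120,60),(75,255,255))
    cand=[]
    nn,l,s,c=cv2.connectedComponentsWithStats(cv2.morphologyEx(y|g,cv2.MORPH_CLOSE,np.ones((5,5),np.uint8)))
    for k in range(1,nn):
        m=l==k
        if s[k,4]<60 or ((y>0)&m).sum()<40 or ((g>0)&m).sum()<8:continue
        P=onplane(n,pts(m),zc,i);c0=P.mean(0)
        if abs(c0[0]-.643)<.05 and abs(c0[1]-.08)<.1:cand.append((m,P))
    return p,d,i,g,cand
E
python3 - <<'E'
from h import *
s=telemetry.sense();print(s['time'],s['position'],s['tool_rot'],s['ft_force'])
for n in("top","scene"):
    p,d,i,g,c=bubble(n,save=f"pics/b_{n}.png")
    for m,P in c:print(n,m.sum(),rect(P))
a=cv2.imread("pics/b_top.png")[100:190,150:290];b=cv2.imread("pics/b_scene.png")[170:270,240:390]
a=cv2.resize(a,(790,290),interpolation=cv2.INTER_CUBIC);b=cv2.resize(b,(450,300),interpolation=cv2.INTER_CUBIC)
b=cv2.copyMakeBorder(b,0,0,0,340,0);cv2.imwrite("pics/bb.png",np.vstack([a,b]))
E
```

```text
17.0167 [0.59859676 0.24795719 0.13242347] [ 0.67687664  0.73608717 -0.00291773  0.00227554] [  1.86918239 -12.86791851  -2.46666867]
top 533 (array([0.6479, 0.0591]), array([0.041 , 0.1962]), 2.85, array([[ 0.6225,  0.156 ],
       [ 0.6323, -0.0399],
       [ 0.6732, -0.0379],
       [ 0.6634,  0.1581]], dtype=float32))
scene 575 (array([0.6593, 0.0688]), array([0.0407, 0.1643]), 1.81, array([[ 0.6363,  0.1502],
       [ 0.6415, -0.014 ],
       [ 0.6822, -0.0127],
       [ 0.677 ,  0.1515]], dtype=float32))
```

View pics/bb.png

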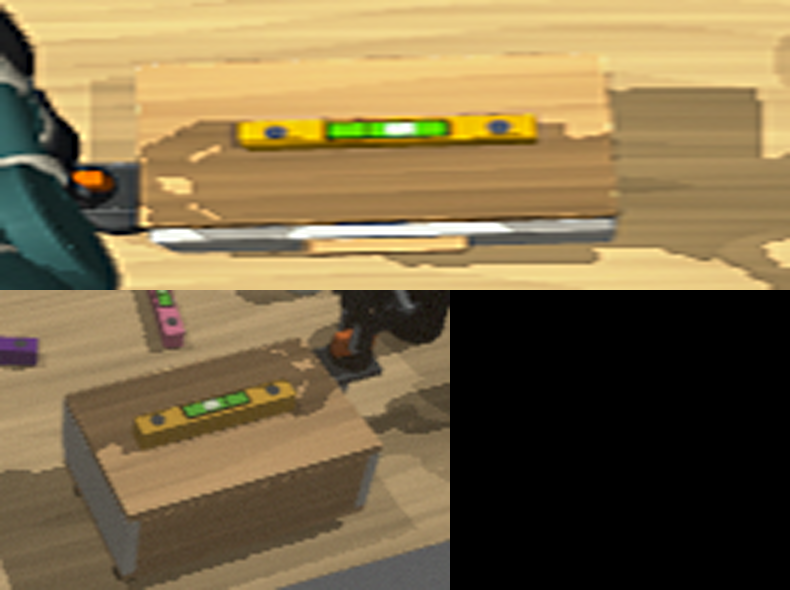

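Both views show the bubble slightly to the right, about 4–6 mm off centre, so I'll turn about 24° further and measure again.

>>> arm_command([
  [[-0.05,0,-0.015,5],[0,0,-0.015,5],[0,0,-0.015,5],[0,0,-0.015,5],[0,0,-0.01,4],[0,0,0,0],[0,0,0,0],[0,0,0,0],[0,0,0,0],[0,0,0,0],[0,0,0,0],[0,0,0,0]],
])

```text
time: 18.12
position: [0.5984, 0.2468, 0.1351]
tool_rot: [0.815, 0.579, -0.002, 0.002]
ft_force: [0.9, -9.6, -2.9]
finger_gap: 0.0126
grip_force: 58.6
```

```bash
cat >> h.py <<'E'
def prof(n,c=(.6445,.081),yaw=1.85,z=.143):
    i=eyes.camera_info(n);p,d=eyes.grab_frame(n);K,D,T=cam(n,i)
    a=np.radians(yaw);ey=np.array([-np.sin(a),np.cos(a),0]);ex=np.array([np.cos(a),np.sin(a),0])
    t=np.arange(-.06,.0601,.0005);w=np.arange(-.02,.0201,.001)
    Q=np.array([c[0],c[1],z])+t[None,:,None]*ey+w[:,None,None]*ex
    uv=cv2.projectPoints(Q.reshape(-1,3),cv2.Rodrigues(T[:3,:3])[0],T[:3,3],K,D)[0].reshape(len(w),len(t),2).astype(np.float32)
    S=cv2.remap(p,uv[...,0],uv[...,1],cv2.INTER_LINEAR);H=hsv(S)
    g=cv2.inRange(H,(38,60,60),(80,255,255))>0;row=np.argmax(np.convolve(g.sum(1),np.ones(5),'same'))
    gr=np.nonzero(g[max(row-2,0):row+3].sum(0)>=3)[0];e0,e1=t[gr[0]],t[gr[-1]]
    B=S[max(row-2,0):row+3].astype(float).mean(0)[:,[0,2]].min(1);k=(t>e0+.003)&(t<e1-.003);b=np.clip(B-np.median(B[k])-.4*(B[k].max()-np.median(B[k])),0,None)*k
    m=(b*t).sum()/b.sum();return dict(e0=e0,e1=e1,bub=m,off_mm=1e3*(m-(e0+e1)/2),row=w[row]),S
E
python3 - <<'E'
from h import *
s=telemetry.sense();print(s['time'],s['position'],s['tool_rot'],s['ft_force'],s['joints'][5])
for n in("top","scene"):r,S=prof(n);print(n,r)
E
```

```text
18.1167 [0.59838972 0.24683428 0.13508877] [ 0.81512514  0.57927697 -0.00224538  0.00203842] [ 0.85755666 -9.55723518 -2.88370023] 0.693215009100664
top {'e0': np.float64(-0.03649999999999998), 'e1': np.float64(0.02800000000000008), 'bub': np.float64(-0.0029601927379714413), 'off_mm': np.float64(1.289807262028507), 'row': np.float64(-0.003999999999999986)}
scene {'e0': np.float64(-0.03999999999999998), 'e1': np.float64(0.024000000000000077), 'bub': np.float64(-0.007389290661907956), 'off_mm': np.float64(0.6107093380919955), 'row': np.float64(0.006000000000000023)}
```

>>> arm_command([
  [[0,0,0,0],[0,0,0,0],[0,0,0,0],[0,0,-0.4,0],[0,0,-0.8,0],[0,0,-0.8,0],[0,0,-0.7,-7],[0,0,0,-7],[0,0,0,-6.5],[-0.5,0.1,0,0],[-0.9,0.2,0,0],[-0.9,0.2,0,0]],
], jaw=0.5)

```text
time: 19.22
position: [0.6207, 0.1598, 0.2449]
tool_rot: [0.698, 0.716, 0.001, 0.0]
ft_force: [0.3, 0.2, 0.8]
finger_gap: 0.0429
grip_force: 0.0
```

>>> arm_command([
  [[-0.9,0.2,0,0],[-0.9,0.2,0,0],[-0.9,0.1,0,0],[-0.5,0,0,0],[0,0,0,0],[0,0,0,0],[0,0,0,0]],
], jaw=0)

```text
time: 19.8
position: [0.6436, 0.0323, 0.2444]
tool_rot: [0.699, 0.715, 0.001, -0.0]
ft_force: [-0.3, 0.5, 0.5]
finger_gap: -0.0
grip_force: 0.0
```

```bash
python3 - <<'E'
from h import *
s=telemetry.sense();print(s['time'],s['position'],s['tool_rot'],s['ft_force'],s['finger_gap'])
r,S=prof("scene");print(r)
n="wrist";i=eyes.camera_info(n);p,d=eyes.grab_frame(n);cv2.imwrite("pics/w3.png",p[...,::-1])
print(rect(onplane(n,pts(big(mask(p,(20,120,70),(35,255,255)))),.144,i)))
r,S=prof(n);print(r)
E
```

```text
19.8 [0.64361761 0.03227812 0.24438538] [ 6.99066237e-01  7.15056689e-01  5.39944727e-04 -1.89512720e-04] [-0.28840782  0.5223091   0.4636838 ] -3.1364075071060104e-06
{'e0': np.float64(-0.03999999999999998), 'e1': np.float64(0.023500000000000076), 'bub': np.float64(-0.007004617414247972), 'off_mm': np.float64(1.2453825857519796), 'row': np.float64(0.006000000000000023)}
(array([0.6454, 0.0747]), array([0.024 , 0.1587]), 1.78, array([[ 0.631 ,  0.1536],
       [ 0.6359, -0.005 ],
       [ 0.6599, -0.0042],
       [ 0.655 ,  0.1544]], dtype=float32))
{'e0': np.float64(-0.03849999999999998), 'e1': np.float64(0.024500000000000077), 'bub': np.float64(-0.006073147711184471), 'off_mm': np.float64(0.9268522888154799), 'row': np.float64(-0.003999999999999986)}
```

View pics/w3.png

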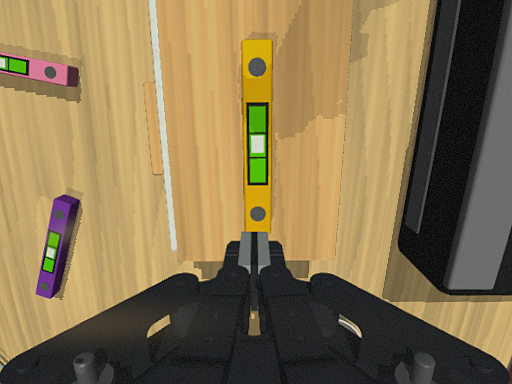

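The wrist view shows the bubble at about (258,143), centred between the lines, about 1 mm off. The level is aligned, so I'll press down on its right half, which keeps the bubble visible.

>>> arm_command([
  [[0,0.04,0.4,0],[0,0,0.7,0],[0,0,0.6,0],[0,0,0.4,0],[0,0,0.2,0],[0,0,0,0],[0,0,0.05,0],[0,0,0.05,0],[0,0,0,0],[0,0,0,0]],
])

```text
time: 20.78
position: [0.646, 0.0315, 0.1495]
tool_rot: [0.699, 0.715, 0.001, 0.001]
ft_force: [0.0, -0.9, 0.2]
finger_gap: 0.0002
grip_force: 0.0
```

>>> arm_command([
  [[0,0,0.05,0],[0,0,0.05,0],[0,0,0.05,0],[0,0,0,0],[0,0,0,0]],
])

```text
time: 21.2
position: [0.6459, 0.0315, 0.1438]
tool_rot: [0.699, 0.715, 0.001, 0.001]
ft_force: [-1.5, -0.0, 5.5]
finger_gap: 0.0001
grip_force: 3.1
```

>>> arm_command([
  [[0,0,0.03,0],[0,0,0.03,0],[0,0,0,0],[0,0,0,0],[0,0,0,0],[0,0,0,0],[0,0,0,0],[0,0,0,0]],
])

```text
time: 21.87
position: [0.6464, 0.0317, 0.1436]
tool_rot: [0.699, 0.715, 0.001, 0.001]
ft_force: [-4.5, 1.0, 14.6]
finger_gap: 0.0003
grip_force: 7.1
```

```bash
python3 - <<'E'
from h import *
s=telemetry.sense();print(s['time'],s['position'],s['ft_force'])
r,S=prof("scene");print(r);cv2.imwrite("pics/strip.png",cv2.resize(S[...,::-1],None,fx=3,fy=5))
p,d=eyes.grab_frame("scene");cv2.imwrite("pics/fin.png",cv2.resize(p[120:280,200:400,::-1],None,fx=4,fy=3.75,interpolation=cv2.INTER_CUBIC))
E
```

```text
21.8667 [0.64638939 0.03172182 0.143613  ] [-4.46575094  1.0144608  14.58830983]
{'e0': np.float64(-0.04049999999999998), 'e1': np.float64(0.023500000000000076), 'bub': np.float64(-0.008190809005442803), 'off_mm': np.float64(0.30919099455714927), 'row': np.float64(0.0070000000000000236)}
```

View pics/fin.png

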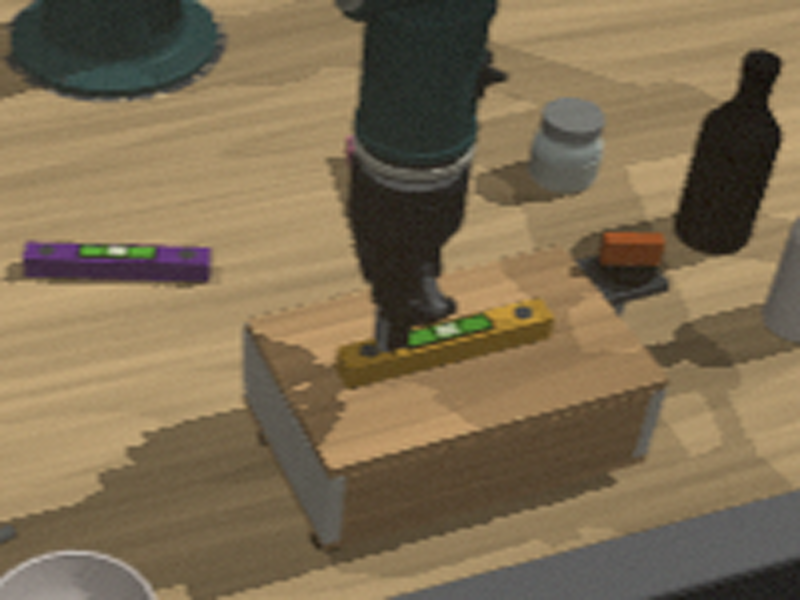

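The gripper is pressing the level at about 15 N, the bubble is centred at about (447,329), and the bystanders in view look undisturbed.

```bash
python3 -c "
from station import close_job;print(close_job())"
```

```text
the job is handed in; nothing more can be done
None
```

The job is handed in: the drawer is shut, the level lies lengthwise on the unit top with its bubble within about 1 mm of centre, and the gripper was still pressing it down at about 15 N, though pushing the drawer shut peaked at about 43 N along x on the fingertips, above the 40 N limit set for the arm and gripper body.

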